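Unlock the coffee mill's bayonet lid and set it on the clean saucer

TASK

I want to fill the coffee mill, so please open it: turn its lid anticlockwise about a quarter turn until it unlocks, lift it off and set it down gently, grip upwards, in the middle of the empty saucer. Leave the coffee cup, its saucer and the teaspoon alone.

Things in the scene. Friction and masses are not known exactly. Their poses are not given: they have to be found in the camera images.
- mill: cordless coffee mill: upright steel drum, 101 mm in diameter, on a rubber foot stuck to the table (it cannot move), with a black collar on top; a push button on its side midway between the two marks. Origin: centre of the underside; z up, x points to the orange mark
- mill_rim (a point): centre of the collar's rim, 135 mm above the table, 91 mm across. Just under it two inward ledges hold down the lid's two lugs, leaving two 60 degree gaps. A white springy seal in the rim presses the lid up with about 3 N and lifts it about 2 mm when it comes free; turning the lid takes less than 0.3 N m
- locked_mark (a point): orange stripe on the collar's shoulder and side, 48 mm from the mill's axis: the lid is locked when its pointer stands here (a hard stop; it starts 0 to 7 degrees anticlockwise of it)
- open_mark (a point): white stripe on the collar's shoulder and side, 75 degrees anticlockwise, seen from above, of the orange one: the lid is free when its pointer stands here, within 12 degrees either way (12 degrees beyond it is a hard stop)
- lid: the mill's bayonet lid, a grey disc of 88 mm diameter, 70 to 120 g, with a straight black grip bar across its top and a white pointer at one end of the bar. Origin: on its axis, at the underside of the 63 mm wide plug on which it stands when put down; z up, x along the bar to the pointer. The disc lies 14 to 20.5 mm above the origin. Locked on the mill, the origin is 122 mm above the table
- lid_grip (a point): middle of the top of the lid's grip bar, 42.5 mm above the lid's origin. The bar lies along the lid's x, 50 mm long, 12 mm thick, 22 mm tall above the disc, with a steel strip along its top
- lid_pointer (a point): outer end of the white pointer on the lid, 40 mm from its axis along its x, 20 mm above its origin
- lid_lug (a point): outer end of one of the lid's two lugs, hidden in the collar; they lie along the lid's x and -x, 77 mm across, each 36 degrees wide, 1.5 to 5.5 mm above the lid's origin
- clean_saucer: the empty saucer, white with a black pattern and dark rim, 155 mm in diameter, 20 mm high at the rim, loose; its flat middle is 68 mm wide and 5 mm above the table, then it rises gently to the rim. Origin: centre of the underside, z up. Stands left or right of the mill
- cup_saucer: the same kind of saucer with the coffee cup on it, on the other side of the mill; leave alone. Origin: centre of the underside
- cup: patterned cup with a black handle, 81 x 108 x 74 mm, standing on its saucer; leave alone. Origin: underside, 13 mm from the cup's axis towards the handle; the handle points to its -y; z up
- teaspoon: steel teaspoon, 137 x 28 x 13 mm, lying on the table behind the mill, seen from the robot; leave alone. Origin: its middle, at the table
Things that resemble listed ones, but are neither listed nor needed, are in the scene too. What is shaped like the lid but yellow is not meant. What is shaped like the clean_saucer but turquoise is not meant.

How it is judged (in metres and radians):
On the way, in this order (a step that is already met when the one before it is completed fails the run):
1. the lid is turned anticlockwise to the open mark while still sitting in the mill's collar (at least 58 degrees from the locked mark) (y of lid_pointer in the frame of mill above 0.034 m and horizontal distance between lid and mill below 0.006 m and z of lid in the frame of mill below 0.131 m), for 0.1 s.
2. the lid is lifted clear of the mill, its underside at least 20 mm above the rim (z of lid in the frame of mill above 0.155 m), for 0.1 s.
At the end, for the whole second after the job is handed in: The lid stands at rest on the empty saucer, grip bar up, within 25 mm of the saucer's middle and tilted less than 0.2 rad, with the saucer flat on the table (horizontal distance between lid and clean_saucer below 0.025 m and z of lid in the frame of clean_saucer between 0 and 0.02 m and z of lid_grip in the frame of clean_saucer above 0.035 m and angle between lid's own z axis and vertical below 0.2 rad and angle between clean_saucer's own z axis and vertical below 0.06 rad and contact force between lid and clean_saucer above 0.2 N and linear speed of lid below 0.03 m/s); the robot touches nothing.
It fails at once if the lid is dropped or slammed onto the saucer (arrives faster than 0.5 m/s) instead of being set down (horizontal distance between lid and clean_saucer below 0.08 m and z of lid in the frame of clean_saucer below 0.04 m and linear speed of lid above 0.5 m/s).
It fails at once if the cup, its saucer or the teaspoon is moved more than 20 mm, or the cup tipped (distance of any of cup, cup_saucer, teaspoon from where it was at the start of the episode above 0.02 m or angle between cup's own z axis and vertical above 0.3 rad).
It fails at once if the empty saucer is pushed more than 60 mm from where it stood (distance of clean_saucer from where it was at the start of the episode above 0.06 m).
It also fails if it takes over 40 s, if anything falls off the work surface, if the arm or the gripper's body presses on something with over 40 N, if the wrist force passes 120 N, or if a joint passes its speed limit or range.

ROBOT

A 6-joint arm with a two-finger parallel gripper is mounted at the origin on the work surface; the furniture and walls round the work are solid. World frame = base frame: x ahead of the robot, y to its left, z up, the work surface at z = 0. Lengths are in mm, angles in rad, forces in N, time in s.
With the tool pointing down it reaches from about 350 to 975 mm from the base axis. Payload 7.1 kg.
Tool frame: the origin (TCP) lies at the very end of the fingers, on their centre line; the grasp point (between the pads) lies 19 mm behind it (manip.hold_point_z is the distance from the TCP to the grasp point, in mm); z points along the fingers, y is the line along which they close (so a half turn about z gives the same grasp; the last joint's range is limited). The gripper opens to 88 mm and grips with 3 to 60 N. Pads are 20 mm wide; open, the fingers measure 115 mm over their backs; the gripper's body (75 mm by 178 mm) begins 61 mm behind the grasp point.
Start: joints at [1.201, 0.423, 1.63, -0, 1.089, -0.019], TCP at [214.749, 586.931, 198.775] pointing down, gripper open.
Joint ranges: [-3, 3], [-0.9, 2.11], [0.09, 2.58], [-1.31, 4.45], [0.11, 2.69], [-2.54, 2.54]. Speed limits (rad/s): [2.39, 2.39, 3.01, 3.14, 3.14, 3.14].

INTERFACE

Orientations are given as a unit quaternion [w, x, y, z].
In Python, from plant import manip gives the robot as it stands. The module is installed in compiled form; this text tells all that it offers.
- The arm moves only by the tool jog_arm, never from a script. Its argument "increments" is a list that holds one entry, the list of rows, each a list of 6 numbers: the shift along the tool's x, y, z in units of 25 mm (1.0 is 25 mm), then the turn, a rotation vector about the tool's x, y, z in units of 6 degrees (1.0 is 6 degrees). A call has 1 to 8 rows; each row is the pose to reach, as a shift and turn from the pose commanded when the call began, along the tool's axes at that moment; what a row does not reach only later rows make up. A row lasts 1/10 s, in which the tool goes at most 50 mm and 8.59 degrees, less where a joint would pass 70% of its speed; a pose out of reach is approached as far as the arm can. A call with a gripper value outside its range is refused whole. "claw" is the finger opening in mm, from 0 to 87.8, set as the call begins (left out, the last holds). The fingers move at their own pace and stop on an object; "force" is the grip in N (left out, the last holds). Time passes only in rows, so rows that repeat a pose let the fingers close. It gives the time, the measured TCP pose, the force, the opening and the grip force at its end, in the units of the state.
- manip.get_state(): the state, without advancing time (a new reading comes with each control period).
- manip.grab_frame(name): name is "scene" or "top" or "wrist"; returns a dict with "pixels" (384x512x3 uint8, red, green, blue), "z_map" (384x512 float32, mm along the optical axis (not along the pixel's ray), 0 where there is no reading), "fx", "fy", "cx", "cy" (pixels), "rvec" (rotation vector, rad) and "tvec" (3), from world to camera coordinates, as OpenCV has them. Camera axes: x right, y down, z forward; pixel columns grow to the right and rows downward; lengths in mm; the calibration is good to about 2 mm. The wrist camera is an equidistant fisheye: a pixel r from the principal point sees the ray r / f radians off the axis. A picture is of the moment at which its call begins.
- manip.sign_off(): hands the job in; it is judged then, once.
The state is a dict: "time_s": time; "joint_positions": joint angles; "qvel": joint speeds; "tau": joint torques, N m; "tool_pos": TCP position; "ee_rot": TCP orientation; "contact_force": force on the tool from outside, world axes, zero at the start; "moment": the same for the moment, N m; "grip_width": opening from 0.0 (shut) to 1.0 (fully open); "grasp_force": force on a finger pad.
Only numpy, scipy, OpenCV 4.12 (cv2) and the standard library are available. Lean on these libraries where they do the work, as an engineer would, in place of code of your own. Each camera call takes 0.05 s, during which the arm holds its last target. There are 200 camera calls.

## Working session

There is one attempt and no reset: what is moved stays moved. The work goes in short steps, Python scripts to look and compute and a tool call to move; the robot and the scene stay as the last step left them, time stands still between calls to the robot, and variables do not carry over. Pictures are saved under pics/ and viewed, at most 10 in all, crops included, and the job is handed in when it is done.

Besides the shell and the picture viewer there is one more tool, called after "Request:" by a JSON object that holds its "api" and its "payload", one argument or row to a line. jog_arm: Moves the arm, as the interface text tells. Its arguments: {"type":"object","properties":{"increments":{"type":"array"},"claw":{"type":"number"},"force":{"type":"number"}},"required":["increments"]}

```bash
mkdir -p pics
cat > h.py <<'E'
import numpy as np, cv2
from plant import manip
def grab(n):
    f=manip.grab_frame(n); np.savez(''+n+'.npz',**f); return f
def load(n): return dict(np.load(''+n+'.npz'))
def ray(f,u,v):
    R=cv2.Rodrigues(f['rvec'])[0]; c=-R.T@np.ravel(f['tvec'])
    return c,R.T@np.array([(u-f['cx'])/f['fx'],(v-f['cy'])/f['fy'],1.])
def onplane(f,u,v,z):
    c,d=ray(f,u,v); return c+d*(z-c[2])/d[2]
def pt(f,u,v):
    c,d=ray(f,u,v); return c+d*f['z_map'][int(v),int(u)]
E
python3 - <<'E'
from h import *
for n in('scene','top'):
    f=grab(n); cv2.imwrite(f'pics/{n}0.png',f['pixels'][...,::-1])
print(manip.get_state())
E
```

```text
{'time_s': 0.1, 'joint_positions': array([ 1.20101527e+00,  4.23743494e-01,  1.63059100e+00, -1.50550493e-05,
        1.08861547e+00, -1.89965403e-02]), 'qvel': array([-9.28959756e-04, -8.15732606e-04, -1.64895324e-03,  5.00263496e-05,
        3.69888987e-04, -1.57914707e-03]), 'tau': array([ 4.20008164e-04, -5.45616066e+01, -2.74326342e+01,  6.44213660e-02,
        1.87922094e-02, -4.51946210e-05]), 'tool_pos': array([214.55867014, 586.45495538, 198.10139396]), 'ee_rot': array([-1.24553196e-04,  1.74490912e-01,  9.84658550e-01, -6.67165394e-04]), 'contact_force': array([-0.73754754,  0.46838311,  0.73067741]), 'moment': array([ 0.00191964, -0.02988089,  0.01719364]), 'grasp_force': 0.0, 'grip_width': 1.0004951874655121}
```

View pics/top0.png

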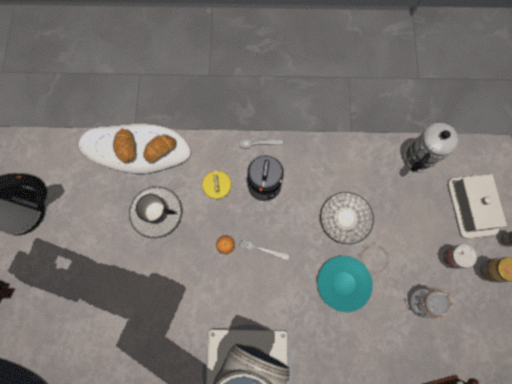

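View pics/scene0.png

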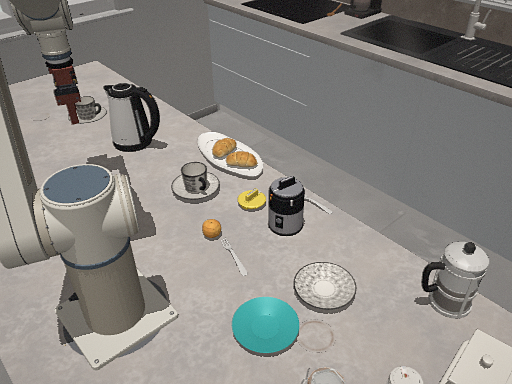

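Top view: the mill with its grey lid is at (266,175). Things that could be mistaken for the lid or saucer: yellow lid (216,184), turquoise saucer (345,283), cup's saucer (156,212). The empty saucer I want is the patterned one at (347,218). The teaspoon is at (262,143).

Run:
```python
from h import *
f=load('top')
print(f['fx'],f['cx'],f['cy'],'cam',ray(f,0,0)[0])
for n,u,v,z in(('lid',265,174,142),('saucer',347,218,20),('cup',155,212,20),('yl',216,184,20)):
    print(n,onplane(f,u,v,z),pt(f,u,v))
im=f['pixels'][135:215,230:310]
cv2.imwrite('pics/crop0.png',cv2.resize(im,(560,560),interpolation=cv2.INTER_CUBIC)[...,::-1])
# heights above 100mm near mill
H,W=f['z_map'].shape
P=np.array([[pt(f,u,v) for u in range(235,300)] for v in range(140,210)]).reshape(-1,3)
t=P[(P[:,2]>120)&(P[:,2]<152)];print(len(t),t.mean(0),(t.max(0)+t.min(0))/2,np.ptp(t,axis=0))
g=P[P[:,2]>156];print(len(g),g.mean(0) if len(g) else 0)
P=np.array([[pt(f,u,v) for u in range(310,385)] for v in range(180,252)]).reshape(-1,3)
t=P[(P[:,2]>9)];print(len(t),(t.max(0)+t.min(0))/2,np.ptp(t,axis=0))
```

```text
400.0212205252219 254.50383172011126 192.51118992416227 cam [ 206.22963459  -19.00095694 1168.25889134]
lid [514.9442584  -40.15267287 142.        ] [508.21868934 -39.69186759 164.35778455]
saucer [ 422.19887402 -282.9363032    20.        ] [ 426.16937723 -287.78864301   -1.11025451]
cup [430.09640528 277.63931644  20.        ] [431.86898839 279.98812212  10.90805518]
yl [518.054983   102.74938355  20.        ] [511.45670307 100.17312466  44.29736274]
948 [518.83653581 -40.10205323 138.23263532] [524.2389166  -40.50708303 136.24609701] [100.47482622  98.30669385  30.9044227 ]
103 [461.73616048 -36.25579343 359.16981866]
1485 [ 353.67707382 -189.56480594  588.63512401] [ 294.89487846  341.12769801 1159.24753466]
```

View pics/crop0.png

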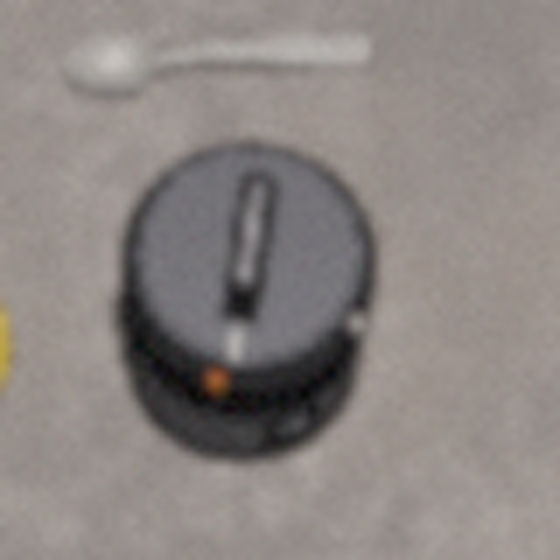

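Crop: the grey disc is centred near top pixel (265.7,171.4). The pointer is at (263.5,184) towards the robot, the orange mark at (261,189) and the white mark at (281,181), so the choice is right. Next I move over the mill, turning the tool on the way.

Request:
{"api": "jog_arm", "payload": {
  "increments": [
    [[-1.25,-1.2,-0.4,0,0,1.25],[-2.5,-2.4,-0.8,0,0,2.5],[-3.75,-3.6,-1.2,0,0,3.75],[-5,-4.8,-1.6,0,0,5],[-6.25,-6,-2,0,0,6.25],[-7.5,-7.2,-2.4,0,0,7.5],[-8.75,-8.5,-2.5,0,0,8.75],[-10,-9.7,-2.5,0,0,10]]
  ]
}}

```text
time_s: 0.9
tool_pos: [366.6, 271.6, 261.7]
ee_rot: [0.0, 0.645, 0.764, 0.0]
contact_force: [0.4, -0.3, 0.1]
grip_width: 1.004
grasp_force: 0.0
```

```bash
cat >> h.py <<'E'
from scipy.spatial.transform import Rotation as Ro
def toolR(s): return Ro.from_quat(s['ee_rot'],scalar_first=True).as_matrix()
def rel(x,y,z,yang=None):
    s=manip.get_state(); R=toolR(s); d=R.T@(np.array([x,y,z])-s['tool_pos'])/25
    a=np.degrees(np.arctan2(R[1,1],R[0,1]))
    print('tcp',s['tool_pos'].round(1),'yang',a.round(2),'tilt',R[:,2].round(4),'j',s['joint_positions'].round(2),'F',s['contact_force'].round(1),'t',s['time_s'])
    print('units',d.round(3),'turn', None if yang is None else -(yang-a)/6)
E
python3 -c "
from h import *
rel(500,-40,260,-100)"
```

```text
tcp [366.6 271.6 261.7] yang 9.61 tilt [ 7.e-04  4.e-04 -1.e+00] j [ 0.61  0.09  1.92 -0.    1.13  0.44] F [ 0.4 -0.3  0.1] t 0.9
units [-13.181   3.18    0.068] turn 18.26832223188896
```

Request:
{"api": "jog_arm", "payload": {
  "increments": [
    [[-1.6,0.4,0,0,0,1.25],[-3.3,0.8,0,0,0,2.5],[-4.9,1.2,0,0,0,3.75],[-6.6,1.6,0,0,0,5],[-8.2,2,0,0,0,6.25],[-9.9,2.4,0,0,0,7.5],[-11.5,2.8,0,0,0,8.75],[-13.2,3.2,0,0,0,10]]
  ]
}}

```text
time_s: 1.7
tool_pos: [501.9, -39.7, 261.1]
ee_rot: [-0.0, 0.941, 0.339, -0.0]
contact_force: [1.3, 0.5, 0.1]
grip_width: 0.999
grasp_force: 0.0
```

Request:
{"api": "jog_arm", "payload": {
  "increments": [
    [[0,0,0,0,0,1.3],[0,0,0,0,0,2.6],[0,0,0,0,0,4],[0,0,0,0,0,5.3],[0,0,0,0,0,6.6],[0,0,0,0,0,7.9],[0,0,0,0,0,8.3],[0,0,0,0,0,8.3]]
  ]
}}

```text
time_s: 2.5
tool_pos: [501.5, -38.0, 261.0]
ee_rot: [-0.0, 0.996, -0.086, -0.0]
contact_force: [-0.1, -0.2, -0.2]
grip_width: 0.998
grasp_force: 0.0
```

```bash
python3 -c "
from h import *
f=grab('wrist'); cv2.imwrite('pics/w1.png',f['pixels'][...,::-1]); print(f['fx'],f['cx'],f['cy'],ray(f,f['cx'],f['cy']))
rel(515,-40,190,-100)"
```

```text
297.3186396354542 253.58343275867406 185.76073504587953 (array([565.22043876, -48.16879127, 446.87690945]), array([-0.23711681,  0.0405281 , -0.97063541]))
tcp [501.5 -38.  261. ] yang -99.83 tilt [-6.e-04  1.e-04 -1.e+00] j [-0.1   0.17  1.83 -0.    1.14  1.64] F [0.5 0.2 0. ] t 2.55
units [ 0.548 -0.015  2.84 ] turn 0.027901045974182637
```

View pics/w1.png

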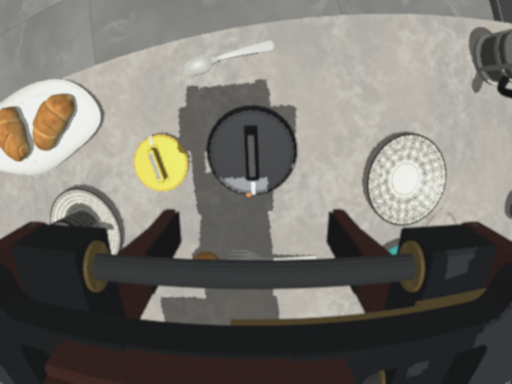

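Wrist view: the lid disc is centred near (252,150), with the black bar from (251,127) to (252,178). The pointer tip is at (252,190), the orange mark at (248,194), and the empty saucer's middle at (405,179).

```bash
cat >> h.py <<'E'
def wray(f,u,v,z):
    R=cv2.Rodrigues(f['rvec'])[0]; c=-R.T@np.ravel(f['tvec'])
    x=np.array([(u-f['cx'])/f['fx'],(v-f['cy'])/f['fy']]); r=np.hypot(*x)+1e-9
    d=R.T@np.array([*(x/r*np.sin(r)),np.cos(r)]); return c+d*(z-c[2])/d[2]
E
python3 - <<'E'
from h import *
f=load('wrist'); p=f['pixels'].astype(int); g=p.sum(2)/3
def comp(m,seed,z,name):
    n,l,st,ce=cv2.connectedComponentsWithStats(m.astype(np.uint8))
    k=l[seed[1],seed[0]]
    ys,xs=np.where(l==k); P=np.array([wray(f,a,b,z) for a,b in zip(xs,ys)])
    (c,r)=cv2.minEnclosingCircle(P[:,:2].astype(np.float32)); q=cv2.minAreaRect(P[:,:2].astype(np.float32))
    w,v=np.linalg.eigh(np.cov(P[:,:2].T)); 
    print(name,st[k],'mean',P.mean(0).round(1),'circ',np.round(c,1),round(r,1),'rect',np.round(q[0],1),np.round(q[1],1),round(q[2],1),'axis',np.degrees(np.arctan2(v[1,1],v[0,1])).round(1))
print(g[120:200:4,251].astype(int), g[150,240:266].astype(int))
comp(g<35,(251,150),164,'bar')
hsv=cv2.cvtColor(f['pixels'],cv2.COLOR_RGB2HSV)
m=(hsv[...,1]>120)&(hsv[...,0]<20)&(hsv[...,2]>120); m[:185]=0;m[205:]=0;m[:,:230]=0;m[:,280:]=0
ys,xs=np.where(m);print('orange',len(xs),wray(f,xs.mean(),ys.mean(),133) if len(xs) else 0)
m=(g>120);m[:180]=0;m[197:]=0;m[:,:245]=0;m[:,262:]=0
ys,xs=np.where(m);print('pointer',len(xs),xs.mean(),ys.mean(),wray(f,xs.mean(),ys.mean(),142))
# disc outline
m=(g<75).astype(np.uint8); m[200:]=0
cs=max(cv2.findContours(m[95:200,195:310].copy(),cv2.RETR_EXTERNAL,cv2.CHAIN_APPROX_NONE)[0],key=cv2.contourArea)+[195,95]
P=np.array([wray(f,*c[0],142) for c in cs])[:,:2].astype(np.float32); print('disc',cv2.fitEllipse(P),cv2.minEnclosingCircle(P))
print('saucer',wray(f,405,179,5), 'edges',wray(f,405,134,20),wray(f,405,225,20),wray(f,366,180,20),wray(f,446,180,20))
E
```

```text
[ 78  71  25  25  87  94  94  94  94  94  94  93  93  93  74  90 218 213
 173  99] [74 75 76 73 61 43 28 41 68 87 94 95 94 86 61 34 23 33 53 69 75 76 75 75
 74 76]
bar [     0      0    512    384 158592] mean [507.6 -44.2 164. ] circ [203.7  -0. ] 644.1 rect [379.  -32.7] [1228.3  744.8] 79.4 axis 76.5
orange 14 [479.88265711 -27.33049238 133.        ]
pointer 225 252.47555555555556 187.01333333333332 [489.60051495 -34.04909944 142.        ]
disc ((530.5716552734375, -39.922630310058594), (89.59087371826172, 92.97595977783203), 164.36488342285156) ((527.7623291015625, -39.748939514160156), 47.790428161621094)
saucer [ 424.96763047 -280.76973983    5.        ] edges [ 502.17282591 -278.43867985   20.        ] [ 349.03123238 -271.27241271   20.        ] [ 439.88201252 -203.22131439   20.        ] [ 413.72813122 -357.96581375   20.        ]
```

Run:
```python
from h import *
f=load('wrist'); g=f['pixels'].astype(int).sum(2)/3
def comp(m,seed,z,name):
    n,l,st,ce=cv2.connectedComponentsWithStats(m.astype(np.uint8),connectivity=4); k=l[seed[1],seed[0]]
    ys,xs=np.where(l==k); P=np.array([wray(f,a,b,z) for a,b in zip(xs,ys)])
    w,v=np.linalg.eigh(np.cov(P[:,:2].T)); q=cv2.minAreaRect(P[:,:2].astype(np.float32))
    print(name,st[k],P.mean(0).round(1),'rect',q,'axis',np.degrees(np.arctan2(v[1,1],v[0,1])).round(1))
comp((g>82)&(g<112),(251,150),164.5,'strip')
m=(g>110);m[:180]=0;m[193:]=0;m[:,:240]=0;m[:,265:]=0
comp(m,(252,186),142,'pointer')
for r in range(178,200,2): print(r,g[r,240:266].astype(int))
```

```text
strip [248 136   7  40 198] [526.1 -39.2 164.5] rect ((525.8911743164062, -39.13388442993164), (4.791679859161377, 37.972938537597656), 82.4054946899414) axis 172.8
pointer [240 180  25  13 298] [490.9 -33.6 142. ] rect ((490.74578857421875, -33.72805404663086), (25.472848892211914, 13.073160171508789), 80.03058624267578) axis 81.0
178 [141 147 156 150 126  99  68  36  24  25  31  30  27  28  28  26  26  31
  59 100 131 143 144 144 150 158]
180 [166 167 167 166 163 154 130 104  90  88  89  90  87  86  89  93 101 105
 119 146 164 169 170 170 169 169]
182 [165 165 165 166 166 166 164 162 161 164 179 208 222 223 215 187 166 164
 165 168 169 169 168 169 168 170]
184 [165 165 166 165 165 165 165 166 166 167 183 218 235 239 233 205 173 167
 167 168 167 168 167 168 168 165]
186 [165 164 165 165 165 164 165 165 165 166 182 217 235 239 233 202 170 166
 166 167 167 167 168 168 168 163]
188 [154 159 161 163 164 165 165 165 164 165 177 213 233 238 231 193 163 164
 165 165 164 162 160 158 151 143]
190 [124 125 131 136 140 141 142 142 144 146 158 197 230 238 231 187 147 141
 140 138 135 132 127 121 118 120]
192 [ 92  86  88  93  99 105 115 124 128 132 140 173 221 232 225 178 126 104
  97  93  91  92  90  81  72  72]
194 [ 83  80  77  72  73  90 124 150 157 156 150 143 160 174 166 133  92  71
  68  68  70  74  79  81  83  84]
196 [ 96  94  92  91  90  95 110 123 131 130 118  99  87  86  88  88  88  89
  89  90  90  92  91  92  92  92]
198 [95 94 92 91 91 91 90 90 91 91 91 91 91 90 91 91 90 91 92 91 91 92 92 92
 92 92]
```

```bash
python3 -c "
from h import *
rel(526.5,-39.3,145,-97.5)"
```

```text
tcp [501.5 -38.  261. ] yang -99.83 tilt [-6.e-04  1.e-04 -1.e+00] j [-0.1   0.17  1.83 -0.    1.14  1.64] F [0.5 0.2 0. ] t 2.55
units [ 0.998 -0.121  4.64 ] turn -0.38876562069248405
```

Request:
{"api": "jog_arm", "payload": {
  "increments": [
    [[0.5,-0.1,0.8,0,0,-0.4],[1,-0.12,2,0,0,-0.4],[1,-0.12,3,0,0,-0.4],[1,-0.12,3.5,0,0,-0.4],[1,-0.12,4,0,0,-0.4],[1,-0.12,4,0,0,-0.4]]
  ],
  "claw": 45
}}

```text
time_s: 3.15
tool_pos: [526.0, -39.3, 160.1]
ee_rot: [-0.0, 0.998, -0.065, -0.001]
contact_force: [-0.2, -0.3, 0.1]
grip_width: 0.52
grasp_force: 0.0
```

Run:
```python
from h import *
f=grab('wrist'); im=f['pixels'][60:300,120:400]; cv2.imwrite('pics/w2.png',cv2.resize(im,None,fx=2.4,fy=2.4)[...,::-1])
rel(526.5,-39.3,145,-97.5)
```

```text
tcp [526.7 -39.4 161.2] yang -97.48 tilt [-6.e-04  1.e-04 -1.e+00] j [-0.1   0.33  1.87 -0.    0.94  1.6 ] F [ 0.   0.6 -0.9] t 3.2
units [-0.007 -0.001  0.648] turn 0.003254047886656508
```

View pics/w2.png

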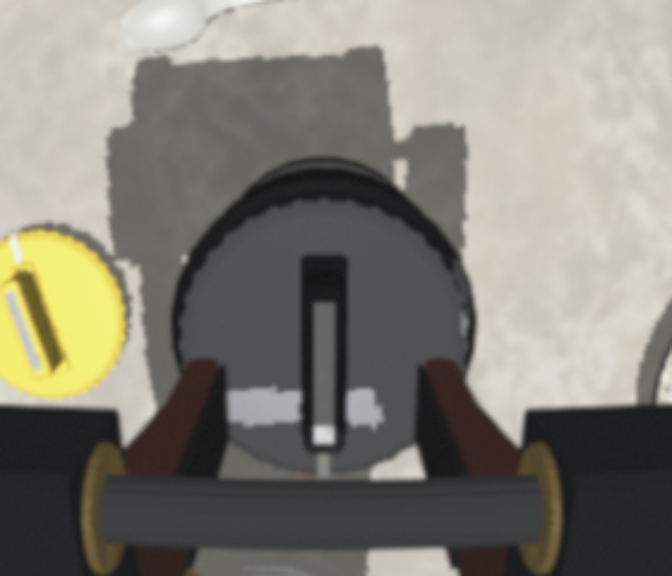

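The fingers straddle the bar evenly: bar at crop x≈323, fingers at 222 and 420. I go down and grip.

Request:
{"api": "jog_arm", "payload": {
  "increments": [
    [[0,0,0.2,0,0,0],[0,0,0.4,0,0,0],[0,0,0.55,0,0,0],[0,0,0.64,0,0,0],[0,0,0.64,0,0,0]]
  ]
}}

```text
time_s: 3.7
tool_pos: [526.7, -39.4, 145.0]
ee_rot: [0.0, 0.998, -0.065, -0.0]
contact_force: [0.0, 0.9, 0.7]
grip_width: 0.512
grasp_force: 0.0
```

Request:
{"api": "jog_arm", "payload": {
  "increments": [
    [[0,0,0,0,0,0],[0,0,0,0,0,0],[0,0,0,0,0,0],[0,0,0,0,0,0],[0,0,0,0,0,0],[0,0,0,0,0,0]]
  ],
  "claw": 0,
  "force": 35
}}

```text
time_s: 4.3
tool_pos: [526.9, -39.4, 145.3]
ee_rot: [0.0, 0.998, -0.065, 0.0]
contact_force: [0.5, 0.6, -0.3]
grip_width: 0.02
grasp_force: 0.0
```

```bash
python3 -c "
from h import *
rel(526.5,-39.3,145,-29.5); s=manip.get_state();print(s['moment'],s['grip_width'],s['grasp_force'])"
```

```text
tcp [526.9 -39.4 145.3] yang -97.5 tilt [ 1.e-04 -0.e+00 -1.e+00] j [-0.1   0.36  1.88 -0.    0.9   1.6 ] F [ 0.5  0.6 -0.3] t 4.3
units [-0.017 -0.001  0.013] turn -11.333313438275086
[ 0.03167343  0.11738321 -0.03480608] 0.019922644238342387 0.0
```

Run:
```python
from h import *
f=grab('wrist'); a=f['pixels'][60:300,120:400]
f=grab('scene'); b=f['pixels'][150:250,220:350]
a=cv2.resize(a,(400,343)); b=cv2.resize(b,(400,308),interpolation=cv2.INTER_CUBIC)
b=cv2.copyMakeBorder(b,0,35,0,0,0)
cv2.imwrite('pics/w3.png',np.hstack([a,b])[...,::-1]); s=manip.get_state(); print(s['grip_width'],s['grasp_force'])
```

```text
0.006249415563582006 0.0
```

View pics/w3.png

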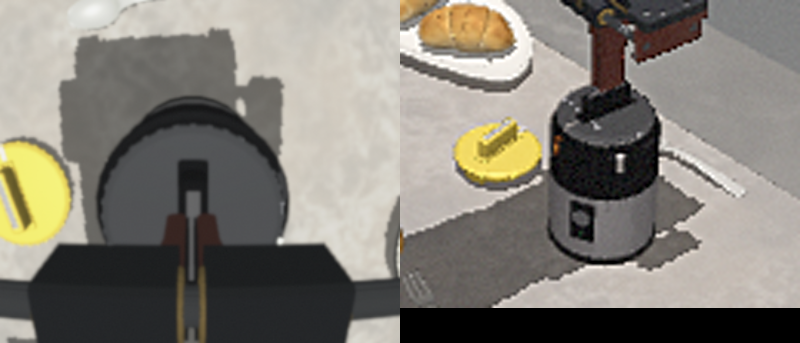

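The gripper closed to about 0 mm, so it missed the bar. I check heights with the depth maps and by projecting the TCP into both views.

Run:
```python
from h import *
f=load('wrist'); s=load('scene')
def wproj(f,P):
    p=cv2.Rodrigues(f['rvec'])[0]@np.array(P,float)+np.ravel(f['tvec']); th=np.arctan2(np.hypot(*p[:2]),p[2]); n=p[:2]/np.hypot(*p[:2])
    return (f['cx']+f['fx']*th*n[0],f['cy']+f['fx']*th*n[1])
def sproj(f,P):
    p=cv2.Rodrigues(f['rvec'])[0]@np.array(P,float)+np.ravel(f['tvec']); return f['cx']+f['fx']*p[0]/p[2],f['cy']+f['fy']*p[1]/p[2]
def wpt(f,u,v):
    R=cv2.Rodrigues(f['rvec'])[0]; x=np.array([(u-f['cx'])/f['fx'],(v-f['cy'])/f['fy']]); r=np.hypot(*x)+1e-9
    d=np.array([*(x/r*np.tan(r)),1.])*f['z_map'][int(v),int(u)]; return (R.T@(d-np.ravel(f['tvec']))).round(1)
for n,P in(('tcp',(527,-39.4,145)),('tipfar',(537,-40.6,145)),('barfar',(551,-42,164.5)),('barnear',(502,-36,164.5)),('rim',(526.5,-39.3,135))): print(n,np.round(wproj(f,P),1),np.round(sproj(s,P),1))
for u,v in((230,160),(280,160),(256,177),(256,190),(256,205),(256,225),(245,215),(245,225),(245,230),(267,225)): print('w',u,v,wpt(f,u,v))
for u,v in((270,195),(285,195),(286,183),(292,181),(282,187),(287,170),(286,176),(287,178)): print('s',u,v,pt(s,u,v).round(1))
```

```text
tcp [254.9 212.7] [287.  183.6]
tipfar [254.7 198.1] [289.9 182.4]
barfar [254.1 184.1] [294.1 174.8]
barnear [254.8 260.3] [279.7 181. ]
rim [254.7 208.7] [286.7 186.6]
w 230 160 [563.4 -28.  141.3]
w 280 160 [559.4 -60.  142.7]
w 256 177 [551.  -43.3 145.9]
w 256 190 [547.8 -42.7 166.2]
w 256 205 [538.2 -41.4 164.1]
w 256 225 [536.1 -40.9 190.8]
w 245 215 [538.  -35.3 179. ]
w 245 225 [537.7 -35.6 193. ]
w 245 230 [537.8 -35.8 199.9]
w 267 225 [536.6 -46.5 194. ]
s 270 195 [478.9 -23.  121.2]
s 285 195 [491.3 -68.5 140.8]
s 286 183 [518.1 -44.4 154.2]
s 292 181 [538.7 -46.9 152.3]
s 282 187 [503.6 -44.  147.8]
s 287 170 [514.  -50.5 202.2]
s 286 176 [516.1 -45.5 179.1]
s 287 178 [517.7 -47.9 173. ]
```

Run:
```python
from h import *
print(manip.hold_point_z)
f=load('wrist'); s=load('scene')
def wpt(f,u,v):
    R=cv2.Rodrigues(f['rvec'])[0]; x=np.array([(u-f['cx'])/f['fx'],(v-f['cy'])/f['fy']]); r=np.hypot(*x)+1e-9
    d=np.array([*(x/r*np.tan(r)),1.])*f['z_map'][int(v),int(u)]; return (R.T@(d-np.ravel(f['tvec']))).round(1)
for v in range(196,232,3): print(v,[(u,*wpt(f,u,v).astype(int),*f['pixels'][v,u]) for u in(240,246,250,255,260,266)])
print()
for v in range(164,188,2): print(v,[(u,*pt(s,u,v).astype(int),*s['pixels'][v,u]) for u in(282,285,288,291,294)])
```

```text
18.700000000000003
196 [(240, np.int64(539), np.int64(-31), np.int64(142), np.uint8(82), np.uint8(84), np.uint8(86)), (246, np.int64(544), np.int64(-36), np.int64(164), np.uint8(27), np.uint8(27), np.uint8(29)), (250, np.int64(544), np.int64(-38), np.int64(164), np.uint8(69), np.uint8(69), np.uint8(70)), (255, np.int64(544), np.int64(-41), np.int64(167), np.uint8(102), np.uint8(102), np.uint8(103)), (260, np.int64(543), np.int64(-44), np.int64(164), np.uint8(61), np.uint8(61), np.uint8(62)), (266, np.int64(537), np.int64(-48), np.int64(143), np.uint8(73), np.uint8(75), np.uint8(77))]
199 [(240, np.int64(536), np.int64(-30), np.int64(142), np.uint8(80), np.uint8(82), np.uint8(84)), (246, np.int64(542), np.int64(-36), np.int64(163), np.uint8(27), np.uint8(27), np.uint8(27)), (250, np.int64(542), np.int64(-38), np.int64(165), np.uint8(68), np.uint8(68), np.uint8(69)), (255, np.int64(542), np.int64(-41), np.int64(165), np.uint8(103), np.uint8(103), np.uint8(104)), (260, np.int64(542), np.int64(-44), np.int64(165), np.uint8(62), np.uint8(63), np.uint8(63)), (266, np.int64(534), np.int64(-
[... 10797 characters left out ...]
np.uint8(19), np.uint8(20), np.uint8(21)), (291, np.int64(536), np.int64(-46), np.int64(142), np.uint8(8), np.uint8(0), np.uint8(0)), (294, np.int64(542), np.int64(-50), np.int64(142), np.uint8(80), np.uint8(75), np.uint8(80))]
186 [(282, np.int64(504), np.int64(-42), np.int64(149), np.uint8(9), np.uint8(14), np.uint8(8)), (285, np.int64(515), np.int64(-43), np.int64(144), np.uint8(20), np.uint8(12), np.uint8(11)), (288, np.int64(519), np.int64(-50), np.int64(146), np.uint8(45), np.uint8(46), np.uint8(44)), (291, np.int64(530), np.int64(-51), np.int64(142), np.uint8(76), np.uint8(79), np.uint8(80)), (294, np.int64(537), np.int64(-56), np.int64(140), np.uint8(77), np.uint8(75), np.uint8(75))]
```

Both depth maps put the fingertips at z≈170, about 25 mm above the reported TCP of 145. They closed just above the bar top (164–165). x and y agree, so I reopen and descend about 22 mm more, watching the force.

Request:
{"api": "jog_arm", "payload": {
  "increments": [
    [[0,0,0,0,0,0],[0,0,0,0,0,0],[0,0,0,0,0,0],[0,0,0,0,0,0],[0,0,0,0,0,0]]
  ],
  "claw": 45
}}

```text
time_s: 4.9
tool_pos: [526.9, -39.4, 145.3]
ee_rot: [-0.0, 0.998, -0.065, -0.0]
contact_force: [0.7, 0.5, 0.7]
grip_width: 0.422
grasp_force: 0.0
```

Request:
{"api": "jog_arm", "payload": {
  "increments": [
    [[0,0,0.2,0,0,0],[0,0,0.4,0,0,0],[0,0,0.6,0,0,0],[0,0,0.75,0,0,0],[0,0,0.85,0,0,0],[0,0,0.88,0,0,0],[0,0,0.88,0,0,0]]
  ]
}}

```text
time_s: 5.6
tool_pos: [526.9, -39.4, 123.2]
ee_rot: [0.0, 0.998, -0.065, -0.0]
contact_force: [0.1, 0.0, 0.0]
grip_width: 0.512
grasp_force: 0.0
```

Request:
{"api": "jog_arm", "payload": {
  "increments": [
    [[0,0,0,0,0,0],[0,0,0,0,0,0],[0,0,0,0,0,0],[0,0,0,0,0,0],[0,0,0,0,0,0]]
  ],
  "claw": 0,
  "force": 35
}}

```text
time_s: 6.1
tool_pos: [526.9, -39.5, 123.4]
ee_rot: [0.0, 0.998, -0.065, 0.0]
contact_force: [-0.3, -0.2, 0.3]
grip_width: 0.134
grasp_force: 35.0
```

Gripped: 11.8 mm opening at 35 N. Now I turn the lid anticlockwise, which is negative about tool z.

Request:
{"api": "jog_arm", "payload": {
  "increments": [
    [[0,0,0,0,0,-0.7],[0,0,0,0,0,-1.4],[0,0,0,0,0,-2.1],[0,0,0,0,0,-2.8],[0,0,0,0,0,-3.5],[0,0,0,0,0,-4.2],[0,0,0,0,0,-4.8],[0,0,0,0,0,-5]]
  ]
}}

```text
time_s: 6.9
tool_pos: [527.0, -39.4, 123.4]
ee_rot: [0.0, 0.981, 0.196, 0.0]
contact_force: [-0.1, -0.5, 0.5]
grip_width: 0.135
grasp_force: 35.0
```

```bash
python3 -c "
from h import *
rel(526.5,-39.3,123.4,-29.5); s=manip.get_state();print(s['moment'],s['grip_width'],s['grasp_force'])"
```

```text
tcp [527.  -39.4 123.4] yang -67.43 tilt [ 2.e-04  0.e+00 -1.e+00] j [-0.1   0.39  1.9   0.    0.85  1.08] F [-0.1 -0.5  0.5] t 6.9
units [-0.017 -0.01  -0.   ] turn -6.321494175203942
[-0.00271308  0.16476352 -0.1147233 ] 0.13520484099776808 35.00218391418457
```

Request:
{"api": "jog_arm", "payload": {
  "increments": [
    [[0,0,0,0,0,-1],[0,0,0,0,0,-2],[0,0,0,0,0,-3],[0,0,0,0,0,-4],[0,0,0,0,0,-5],[0,0,0,0,0,-6],[0,0,0,0,0,-6.3],[0,0,0,0,0,-6.3]]
  ]
}}

```text
time_s: 7.7
tool_pos: [527.1, -39.4, 123.5]
ee_rot: [0.0, 0.865, 0.502, 0.0]
contact_force: [0.5, 0.7, 2.3]
grip_width: 0.133
grasp_force: 35.0
```

Run:
```python
from h import *
rel(526.5,-39.3,123.4,-29.5); s=manip.get_state();print(s['moment'],s['grip_width'],s['grasp_force'])
f=grab('wrist'); a=f['pixels'][60:300,120:400]
f=grab('scene'); b=f['pixels'][150:250,220:350]
a=cv2.resize(a,(400,343)); b=cv2.resize(b,(400,308),interpolation=cv2.INTER_CUBIC)
b=cv2.copyMakeBorder(b,0,35,0,0,0)
cv2.imwrite('pics/w4.png',np.hstack([a,b])[...,::-1])
```

```text
tcp [527.1 -39.4 123.5] yang -29.73 tilt [ 6.e-04 -1.e-04 -1.e+00] j [-0.1   0.39  1.9  -0.    0.85  0.42] F [0.5 0.7 2.3] t 7.7
units [-0.009 -0.024  0.004] turn -0.03820378558002643
[-0.05410645  0.04638411  0.03379475] 0.13265424507466544 35.00095725059509
```

View pics/w4.png

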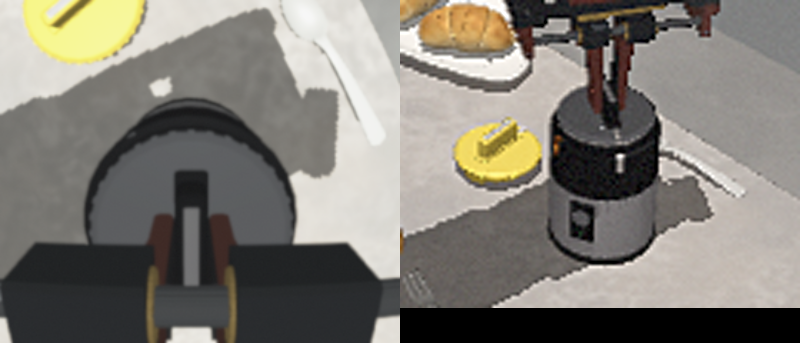

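The bar is gripped and the pointer stands at the white mark; the seal pushes up with 2.3 N, so the lid is free. Now I lift.

Request:
{"api": "jog_arm", "payload": {
  "increments": [
    [[0,0,-0.2,0,0,0],[0,0,-0.5,0,0,0],[0,0,-1,0,0,0],[0,0,-1.6,0,0,0],[0,0,-2.2,0,0,0],[0,0,-2.6,0,0,0],[0,0,-2.8,0,0,0],[0,0,-2.8,0,0,0]]
  ]
}}

```text
time_s: 8.6
tool_pos: [527.3, -39.4, 194.1]
ee_rot: [0.0, 0.865, 0.502, 0.001]
contact_force: [-0.3, 0.3, -0.8]
grip_width: 0.131
grasp_force: 35.0
```

Run:
```python
from h import *
f=load('wrist')
# saucer from top view: fit ellipse on bright rim contour using depth-free mask vs. first estimate
t=grab('top'); p=t['pixels'].astype(int)
b=cv2.GaussianBlur(t['pixels'],(0,0),1).astype(int).sum(2)/3
n=(b>205).astype(np.uint8); n[:205]=0;n[235:]=0;n[:,:332]=0;n[:,363:]=0
ys,xs=np.where(n); print('bright mid',len(xs),xs.mean(),ys.mean(),onplane(t,xs.mean(),ys.mean(),5))
hsv=cv2.cvtColor(t['pixels'],cv2.COLOR_RGB2HSV)
g=cv2.cvtColor(t['pixels'],cv2.COLOR_RGB2GRAY).astype(int)
print(g[218,315:380]); print(g[185:252,347])
rel(425,-281,193,-29.7); s=manip.get_state();print(s['moment'],s['grip_width'],s['grasp_force'])
w=grab('wrist'); s=grab('scene'); a=w['pixels']; b=s['pixels'][130:330,220:400]
b=cv2.resize(b,(346,384)); cv2.imwrite('pics/w5.png',cv2.resize(np.hstack([a,b]),(800,358))[...,::-1])
```

```text
bright mid 120 346.1333333333333 216.33333333333334 [ 429.97308585 -284.01725869    5.        ]
[154 152 147 141 101  73  93 125 140 152 154 149 140 143 149 153 146 139
 143 161 180 183 185 199 209 209 210 209 208 208 212 209 210 210 209 208
 208 209 204 197 187 184 165 151 142 153 173 178 166 153 157 169 167 154
 144 137 133 117 107 131 144 144 144 143 144]
[146 144 147 143 146 144 128 118 151 174 174 170 187 183 177 179 187 185
 174 161 144 147 163 190 199 203 209 213 209 210 210 212 211 210 211 208
 210 207 205 205 203 192 179 173 159 138 128 140 155 154 142 132 140 155
 161 163 153 139 112 119 140 145 141 139 141 141 137]
tcp [526.8 -39.4 193.4] yang -29.7 tilt [ 3.e-04 -1.e-04 -1.e+00] j [-0.1   0.29  1.85 -0.    1.    0.42] F [-0.6 -0.1 -0.8] t 8.65
units [-10.412   1.25    0.017] turn -0.0005603739221330765
[-0.06997466  0.08361918 -0.04559223] 0.13331795279961628 34.99983251094818
```

View pics/w5.png

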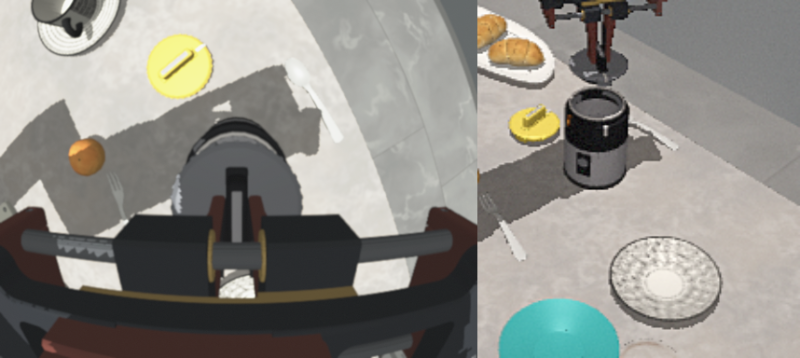

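The lid is off and hanging level in the gripper, and the empty saucer is clear. I carry the lid to about (424,-281).

Request:
{"api": "jog_arm", "payload": {
  "increments": [
    [[-0.8,0.1,0,0,0,0],[-2.2,0.25,0,0,0,0],[-3.8,0.45,0,0,0,0],[-5.4,0.65,0,0,0,0],[-7,0.85,0,0,0,0],[-8.6,1.05,0,0,0,0],[-9.8,1.2,0,0,0,0],[-10.4,1.25,0,0,0,0]]
  ]
}}

```text
time_s: 9.55
tool_pos: [424.0, -282.5, 192.6]
ee_rot: [-0.0, 0.865, 0.501, -0.0]
contact_force: [-0.6, 0.3, -1.8]
grip_width: 0.139
grasp_force: 35.0
```

Request:
{"api": "jog_arm", "payload": {
  "increments": [
    [[0,0,0.8,0,0,0],[0,0,2,0,0,0],[0,0,3.2,0,0,0],[0,0,4.4,0,0,0],[0,0,5.4,0,0,0],[0,0,6,0,0,0],[0,0,6.2,0,0,0],[0,0,6.2,0,0,0]]
  ]
}}

```text
time_s: 10.35
tool_pos: [424.9, -280.0, 37.5]
ee_rot: [-0.001, 0.865, 0.502, -0.0]
contact_force: [-1.1, -0.3, -1.2]
grip_width: 0.13
grasp_force: 35.0
```

Run:
```python
from h import *
rel(424,-281.5,6.4,-29.7); s=manip.get_state();print(s['moment'],s['grip_width'],s['grasp_force'])
w=grab('wrist'); s=grab('scene'); a=w['pixels']; b=s['pixels'][200:350,250:390]
b=cv2.resize(b,(358,384)); cv2.imwrite('pics/w6.png',cv2.resize(np.hstack([a,b]),(800,353))[...,::-1])
```

```text
tcp [ 424.9 -280.    37.5] yang -29.68 tilt [-0.0015  0.0012 -1.    ] j [-0.61  0.51  1.98  0.    0.66 -0.09] F [-1.1 -0.3 -1.2] t 10.35
units [-7.000e-02  1.000e-03  1.245e+00] turn 0.003705181306002577
[-0.10206212  0.07517227  0.04751083] 0.1302212567278063 34.999834299087524
```

View pics/w6.png

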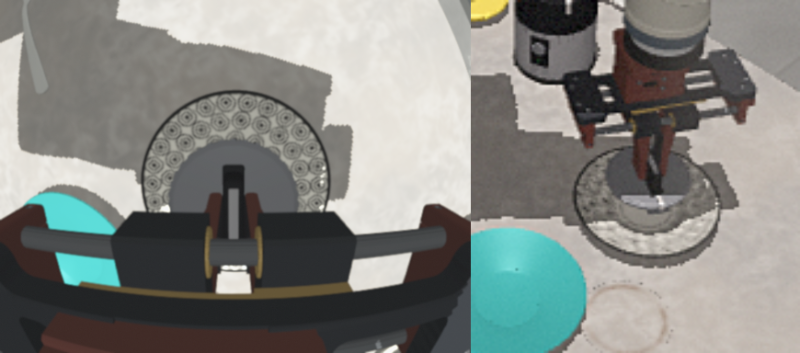

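The lid is centred over the saucer. I lower it gently.

Request:
{"api": "jog_arm", "payload": {
  "increments": [
    [[0,0,0.3,0,0,0],[0,0,0.6,0,0,0],[0,0,0.85,0,0,0],[0,0,1,0,0,0],[0,0,1.08,0,0,0],[0,0,1.14,0,0,0],[0,0,1.18,0,0,0],[0,0,1.18,0,0,0]]
  ]
}}

```text
time_s: 11.25
tool_pos: [425.2, -280.7, 8.8]
ee_rot: [0.0, 0.865, 0.502, 0.0]
contact_force: [0.3, -0.6, -0.6]
grip_width: 0.135
grasp_force: 35.0
```

Request:
{"api": "jog_arm", "payload": {
  "increments": [
    [[0,0,0.03,0,0,0],[0,0,0.06,0,0,0],[0,0,0.06,0,0,0]]
  ]
}}

```text
time_s: 11.55
tool_pos: [425.2, -280.7, 7.3]
ee_rot: [-0.0, 0.865, 0.502, -0.0]
contact_force: [-0.3, 0.4, -0.8]
grip_width: 0.136
grasp_force: 35.0
```

Request:
{"api": "jog_arm", "payload": {
  "increments": [
    [[0,0,0.04,0,0,0],[0,0,0.04,0,0,0]]
  ]
}}

```text
time_s: 11.75
tool_pos: [425.3, -280.8, 6.3]
ee_rot: [0.0, 0.865, 0.502, 0.0]
contact_force: [-1.0, 0.3, 0.7]
grip_width: 0.135
grasp_force: 35.0
```

Request:
{"api": "jog_arm", "payload": {
  "increments": [
    [[0,0,0.03,0,0,0],[0,0,0.03,0,0,0]]
  ]
}}

```text
time_s: 11.95
tool_pos: [425.4, -280.8, 6.1]
ee_rot: [0.0, 0.865, 0.502, 0.0]
contact_force: [-1.4, 1.3, 7.3]
grip_width: 0.134
grasp_force: 35.0
```

Contact (7 N). I release and retreat straight up.

Request:
{"api": "jog_arm", "payload": {
  "increments": [
    [[0,0,0,0,0,0],[0,0,0,0,0,0],[0,0,0,0,0,0],[0,0,0,0,0,0]]
  ],
  "claw": 40
}}

```text
time_s: 12.35
tool_pos: [425.2, -280.7, 5.4]
ee_rot: [-0.0, 0.865, 0.502, -0.0]
contact_force: [-0.8, -0.5, -1.4]
grip_width: 0.441
grasp_force: 0.0
```

Request:
{"api": "jog_arm", "payload": {
  "increments": [
    [[0,0,-0.3,0,0,0],[0,0,-0.8,0,0,0],[0,0,-1.8,0,0,0],[0,0,-3,0,0,0],[0,0,-4.2,0,0,0],[0,0,-5.2,0,0,0],[0,0,-5.6,0,0,0],[0,0,-5.6,0,0,0]]
  ]
}}

```text
time_s: 13.15
tool_pos: [426.1, -281.3, 147.4]
ee_rot: [0.002, 0.865, 0.502, 0.001]
contact_force: [-0.3, -0.2, -0.5]
grip_width: 0.455
grasp_force: 0.0
```

Run:
```python
from h import *
s=manip.get_state();print(s['grip_width'],s['grasp_force'],s['contact_force'],s['time_s'])
w=grab('wrist'); s=grab('scene'); a=w['pixels']; b=s['pixels'][200:350,250:390]
b=cv2.resize(b,(358,384)); cv2.imwrite('pics/w7.png',cv2.resize(np.hstack([a,b]),(800,353))[...,::-1])
```

```text
0.45515809778390387 0.0 [-0.30441777 -0.21348018 -0.53196757] 13.15
```

View pics/w7.png

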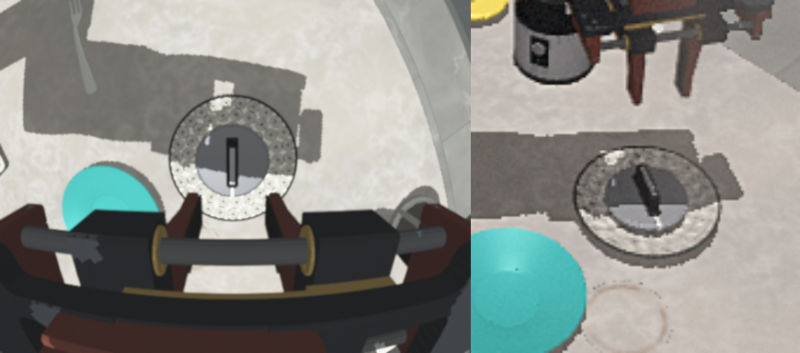

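The lid stands flat and centred on the empty saucer, disc (232,160) in rim (233,157), grip up, with the gripper clear.

```bash
python3 -c "
from plant import manip
print(manip.sign_off())"
```

```text
the job is handed in; nothing more can be done
None
```

The mill is open: I turned the lid about 68° anticlockwise, lifted it off and set it down gently, grip up, in the middle of the empty saucer, and handed the job in at about 13 s; no verdict came back. The first grip closed on nothing because the fingertips sat about 25 mm above the reported position.

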